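Unclip the orange filter cassette and store it

TASK

One of the three filter cassettes snapped into the carrier on the microscopy bench has orange tabs and an orange top. Pinch its two sprung tabs together to free it, lift it out, and set it down gently, not dropped, standing upright on its foot in the blue tray; then let go.

Things in the scene. Friction and masses are not known exactly. Their poses are not given: they have to be found in the camera images.
- orange_cassette: Black cassette, orange top and two orange sprung tabs; 74 mm tall, foot 36 x 48 mm, 0.13 kg. Origin: centre of its underside; z up, y across the tabs (pinch along y; a half turn looks the same). Tabs: upright plates 26 mm wide in x, 14 to 70 mm above the underside, 52 mm over their outsides, 40 mm pushed fully in. Clipped in the carrier with its underside 6 mm above the bench.
- orange_tab_left (a joint): The orange cassette's tab on its +y side: 0 = out (at rest), grows as it is pushed in, 0.006 m = fully in. Takes 2 N to start, 5 N fully in (grip with 15 to 40 N); springs back. A barb low on the tab is held under the carrier's lip until both tabs are 4 mm in, better fully in.
- orange_tab_right (a joint): The orange cassette's tab on its -y side: same values and behaviour.
- carrier: Grey fixed carrier with bright lips, 230 x 100 mm, 37 mm high (31 mm above the cassettes' undersides; the tabs stick out above that). Origin: centre of its underside. It holds three cassettes of one shape, 70 mm apart along its x, pinched along its y: orange, green, white, in any order. Lift 40 mm straight up to clear it, 80 mm to pass the neighbours.
- tray: Empty blue square open tray fixed to the bench, 118 x 118 mm outside, 22 mm high, walls 4 mm, floor 4 mm thick (inside 110 x 110 mm). Origin at the centre of its underside, z up, x and y along its sides.

How it is judged (in metres and radians):
On the way:
1. both tabs of the orange cassette pinched in (at least 4 mm each) while it still sits in the carrier (value of joint each of orange_tab_left, orange_tab_right above 0.004 m and distance of orange_cassette from where it was at the start of the episode below 0.015 m), for 0.1 s.
At the end, for the whole second after the job is handed in: the orange cassette stands on the floor of the blue tray (its origin within 50 mm of the tray's centre and no more than 10 mm above the tray's underside), upright within 10 degrees, at rest and released (horizontal distance between orange_cassette and tray below 0.05 m and z of orange_cassette in the frame of tray below 0.01 m and angle between orange_cassette's own z axis and vertical below 0.17 rad and linear speed of orange_cassette below 0.03 m/s and contact force between the fingers and orange_cassette below 0.05 N); the robot touches nothing.
It fails at once if the orange cassette is dropped (moves faster than 0.7 m/s while the fingers do not hold it, a fall of about 25 mm) (linear speed of orange_cassette above 0.7 m/s and contact force between the fingers and orange_cassette below 0.05 N).
It also fails if it takes over 42 s, if anything falls off the work surface, if the arm or the gripper's body presses on something with over 40 N, if the wrist force passes 120 N, or if a joint passes its speed limit or range.

ROBOT

A 6-joint arm with a two-finger parallel gripper is mounted at the origin on the work surface. World frame = base frame: x ahead of the robot, y to its left, z up, the work surface at z = 0. Lengths are in m, angles in degrees, forces in N, time in s.
With the tool pointing down it reaches from about 0.375 to 0.9 m from the base axis. Payload 3.1 kg.
Tool frame: the origin (TCP) lies at the centre of the arm's flange, where the gripper is bolted on; the fingertips stand 182 mm ahead of it and the grasp point (between the pads) lies bot.grip_point_offset ahead of it (bot.grip_point_offset is the distance from the TCP to the grasp point, in m); x points along the fingers, z is the direction in which the jaws open and shut, and the axes are right-handed (so a half turn about x gives the same grasp; the last joint's range is limited). The gripper opens to 87 mm and grips with 3 to 60 N. Pads are 19 mm wide; open, the fingers measure 117 mm over their backs; the gripper's body (75 mm by 190 mm) begins 51 mm behind the grasp point.
Start: joints at [-80.988, 30.224, 82.088, -0, 67.689, -10.227], TCP at [0.206, -0.59, 0.405] pointing down, gripper open.
Joint ranges: [-176.69, 176.69], [-43.24, 126.21], [12.49, 139.97], [-82, 262], [0, 151.66], [-163.58, 163.58]. Speed limits (degrees/s): [159.86, 159.86, 180, 180, 180, 180].

INTERFACE

Orientations are given as a 3x3 rotation matrix whose columns are the frame's x, y, z axes.
In Python, from rig import bot gives the robot as it stands.
- The arm moves only by the tool step_arm, never from a script. Its argument "motion" is a list that holds one entry, the list of rows, each a list of 7 numbers: the turn, a rotation vector about the world's x, y, z in degrees, then the shift along the world's x, y, z in mm, then the finger opening in mm, from 0 to 87. A call has 1 to 12 rows; each row is the pose to reach, as a shift and turn from the pose commanded when the call began; what a row does not reach only later rows make up. A row lasts 1/12 s, in which the tool goes at most 41.7 mm and 7.16 degrees, less where a joint would pass 70% of its speed; a pose out of reach is approached as far as the arm can. A call with a gripper value outside its range is refused whole. The fingers move at their own pace and stop on an object; the grip force is fixed at half the most. Time passes only in rows, so rows that repeat a pose let the fingers close. It gives the time, the measured TCP pose, the force and the opening at its end, in the units of the state.
- bot.read_state(): the state, without advancing time (a new reading comes with each control period).
- bot.capture(name): name is "scene" or "top" or "wrist"; returns a dict with "frame" (480x640x3 uint8, red, green, blue), "range_z" (480x640 float32, m along the optical axis (not along the pixel's ray), 0 where there is no reading), "fx", "fy", "cx", "cy" (pixels), "cam_to_world" (4x4, takes a point from camera to world coordinates). Camera axes: x right, y down, z forward; pixel columns grow to the right and rows downward; lengths in m; the calibration is good to about 2 mm. A picture is of the moment at which its call begins.
- bot.hand_in(): hands the job in, once; it reports no verdict.
The state is a dict: "time_s": time; "joint_positions": joint angles; "qvel": joint speeds; "tau": joint torques, N m; "position": TCP position; "tcp_rot": TCP orientation; "force": force on the tool from outside, world axes, zero at the start; "moment": the same for the moment, N m; "opening": opening from 0.0 (shut) to 1.0 (fully open).
Only numpy, scipy, OpenCV 4.12 (cv2) and the standard library are available. Lean on these libraries where they do the work, as an engineer would, in place of code of your own. Each camera call takes 0.05 s, during which the arm holds its last target.

## Working session

There is one attempt and no reset: what is moved stays moved. The work goes in short steps, Python scripts to look and compute and a tool call to move; the robot and the scene stay as the last step left them, time stands still between calls to the robot, and variables do not carry over. Pictures are saved under pics/ and viewed, and the job is handed in when it is done.

Besides the shell and the picture viewer there is one more tool, called in YAML: its name, and indented under it one key for each argument. step_arm: Moves the arm, as the interface text tells. Its arguments: {"type":"object","properties":{"motion":{"type":"array"}},"required":["motion"]}

```bash
mkdir -p pics; python3 - <<'E'
from rig import bot
import cv2,numpy as np,pickle
s=bot.read_state();print(s['time_s'],s['position'],s['tcp_rot'],s['opening'],bot.grip_point_offset)
ims=[]
for n in ["scene","top","wrist"]:
    c=bot.capture(n);pickle.dump(c,open(f'{n}.pkl','wb'));cv2.imwrite(f'pics/{n}0.png',c['frame'][:,:,::-1]);print(n,c['cam_to_world'].round(3).tolist())
E
```

```text
0.0 [ 0.2059215  -0.58974688  0.40376298] [[-3.90101872e-04  9.44135625e-01  3.29556929e-01]
 [ 2.12851981e-03  3.29556992e-01 -9.44133284e-01]
 [-9.99997659e-01  3.33160292e-04 -2.13817218e-03]] 1.0017901412231438 0.1635
scene [[0.353, 0.517, -0.78, 1.124], [0.935, -0.208, 0.286, -0.21], [-0.015, -0.83, -0.557, 0.474], [0.0, 0.0, 0.0, 1.0]]
top [[0.027, -0.975, 0.22, 0.375], [-1.0, -0.025, 0.012, -0.031], [-0.006, -0.22, -0.976, 0.762], [0.0, 0.0, 0.0, 1.0]]
wrist [[0.331, -0.913, -0.239, 0.271], [-0.944, -0.321, -0.082, -0.566], [-0.002, 0.253, -0.968, 0.384], [0.0, 0.0, 0.0, 1.0]]
```

View pics/top0.png

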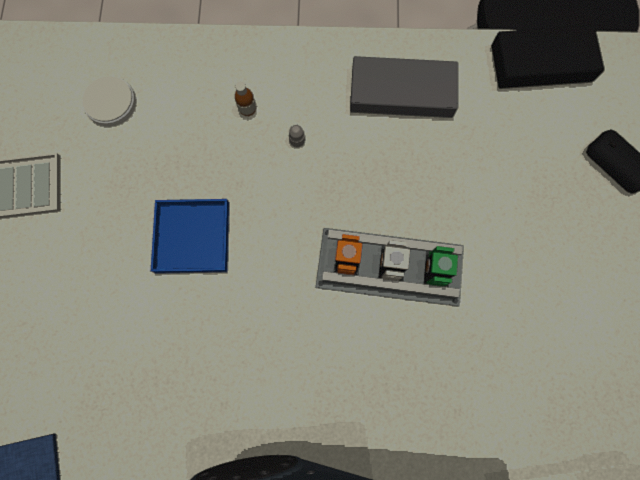

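View pics/scene0.png

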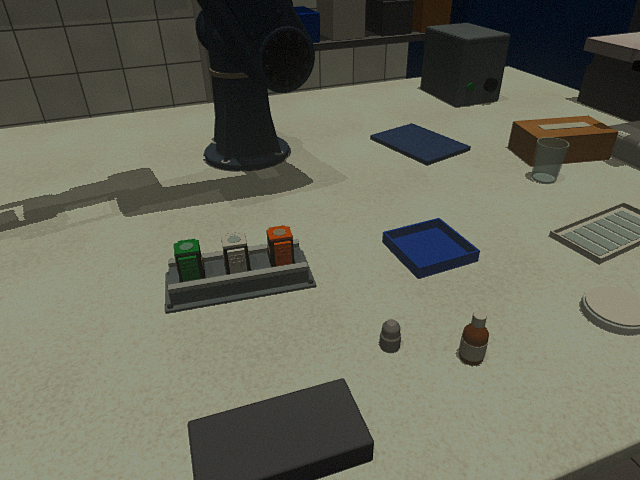

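The top view shows the orange cassette at about (348,252), at the end of the carrier nearest the tray. The tray is at about (190,236), and the path between them is clear. I'll measure both next.

```bash
cat >h.py <<'E'
import numpy as np,cv2
def cloud(c):
    z=c['range_z'];v,u=np.mgrid[:480,:640]
    P=np.stack([(u-c['cx'])/c['fx']*z,(v-c['cy'])/c['fy']*z,z],-1)
    T=c['cam_to_world'];W=P@T[:3,:3].T+T[:3,3];W[z==0]=np.nan
    return W
def rect(p):
    (c,s,a)=cv2.minAreaRect((p[:,:2]*1000).astype(np.float32));return np.round(c,1),np.round(s,1),round(a,2)
E
python3 - <<'E'
from h import *;import pickle
for n in ["top","scene"]:
    c=pickle.load(open(n+'.pkl','rb'));W=cloud(c);h=cv2.cvtColor(c['frame'],cv2.COLOR_RGB2HSV)
    H,S,V=[h[...,i].astype(int) for i in range(3)]
    near=(np.abs(W[...,0]-.5)<.25)&(np.abs(W[...,1])<.4)&(W[...,2]>-.02)
    bench=near&(S<60)&(V>120)&(W[...,2]<.012);print(n,'bench z',np.nanmedian(W[bench][:,2]))
    org=near&(H<20)&(S>150)&(W[...,2]>.02)&(np.abs(W[...,0]-.4)<.12)
    p=W[org];print('org',len(p),p.min(0),p.max(0),rect(p))
    t=p[p[:,2]>np.percentile(p[:,2],90)-.006];print(' top',len(t),t.mean(0).round(4),rect(t))
    for lo in (0.05,.06,.065,.07,.074,.078): print(lo,((p[:,2]>lo)&(p[:,2]<lo+.004)).sum())
    b=near&(H>100)&(H<130)&(S>120)&(W[...,0]>.25)
    p=W[b];p=p[(p[:,2]>.014)];
    k=p[(p[:,1]>.05)&(p[:,1]<.35)]
    print('tray rim',len(k),k.min(0),k.max(0),rect(k))
    # carrier lips
    g=near&(S<60)&(W[...,2]>.03)&(W[...,2]<.043)&(np.abs(W[...,0]-W[org][:,0].mean())<.15)&(W[...,1]<.05)
    p=W[g];print('lips',len(p),np.nanmedian(p[:,2]),rect(p))
E
```

```text
top bench z -0.0020789496405512198
org 426 [ 0.48543391 -0.18318553  0.02061962] [ 0.5199179  -0.04200398  0.0809787 ] (array([ 503.5, -112.7]), array([ 34.4, 141.2]), 1.1)
 top 295 [ 0.5034 -0.06    0.077 ] (array([504.3, -59.4]), array([35.4, 34. ]), 84.63)
0.05 10
0.06 11
0.065 14
0.07 61
0.074 159
0.078 99
tray rim 860 [0.48517239 0.13166694 0.01401352] [0.60690075 0.25312415 0.02335464] (array([546.3, 192.6]), array([118.2, 118.5]), 2.59)
lips 2190 0.034791417557297366 (array([ 506.1, -130.5]), array([210.4,  80.7]), 84.12)
scene bench z -0.001990420918917768
org 127 [ 0.48727934 -0.18240747  0.04992433] [ 0.51982175 -0.04332674  0.07944936] (array([ 503.3, -112.9]), array([139.1,  32.5]), 89.71)
 top 122 [ 0.5048 -0.0621  0.0771] (array([505. , -60.7]), array([35.2, 33.3]), 82.72)
0.05 2
0.06 0
0.065 0
0.07 11
0.074 70
0.078 41
tray rim 391 [0.25101972 0.05034476 0.01401764] [0.60810513 0.25366181 0.35050357] (array([425.2, 162. ]), array([386.4, 136.2]), 13.75)
lips 1571 0.03465265024824382 (array([ 507.5, -131.4]), array([209.9,  83.6]), 84.05)
```

The two views agree on orange at about (0.504,-0.060), with its top at 0.078 and a bench bias of -2 mm. The tray is at (0.546,0.193). I'll move above the cassette and refine with the wrist camera.

step_arm:
  motion:
    - [[0, 0, 5, 15, 26, 0, 87], [0, 0, 10, 33, 59, 0, 87], [0, 0, 15, 51, 92, 0, 87], [0, 0, 20, 69, 125, 0, 87], [0, 0, 26, 87, 158, 0, 87], [0, 0, 32, 105, 191, 0, 87], [0, 0, 38, 123, 224, 0, 87], [0, 0, 44, 141, 257, 0, 87], [0, 0, 50, 159, 290, 0, 87], [0, 0, 55, 177, 323, 0, 87], [0, 0, 60, 195, 356, 0, 87], [0, 0, 65, 213, 389, 0, 87]]

```text
time_s: 1.15
position: [0.4194, -0.1993, 0.4047]
tcp_rot: [[-0.0, 0.096, 0.995], [0.0, 0.995, -0.096], [-1.0, 0.0, -0.0]]
force: [0.8, 0.4, 0.2]
opening: 1.001
```

step_arm:
  motion:
    - [[0, 0, 0, 18, 33, 0, 87], [0, 0, 0, 36, 66, 0, 87], [0, 0, 0, 54, 99, 0, 87], [0, 0, 0, 70, 125, -10, 87], [0, 0, 0, 80, 138, -20, 87], [0, 0, 0, 85, 141, -24, 87], [0, 0, 0, 85, 141, -24, 87], [0, 0, 0, 85, 141, -24, 87]]

```text
time_s: 1.82
position: [0.5038, -0.0605, 0.3805]
tcp_rot: [[-0.001, 0.1, 0.995], [-0.0, 0.995, -0.1], [-1.0, -0.0, -0.001]]
force: [0.1, 0.0, -0.1]
opening: 0.997
```

```bash
python3 - <<'E'
from rig import bot
import cv2,numpy as np,pickle
s=bot.read_state();print(s['time_s'],s['position'],s['tcp_rot'].round(4).tolist(),s['opening'],s['force'])
c=bot.capture('wrist');pickle.dump(c,open('wrist1.pkl','wb'));cv2.imwrite('pics/wrist1.png',c['frame'][:,:,::-1])
E
```

```text
1.8167 [ 0.50384668 -0.06052988  0.3805153 ] [[-0.0012, 0.1001, 0.995], [-0.0002, 0.995, -0.1001], [-1.0, -0.0003, -0.0012]] 0.9970550358085319 [ 0.07773399  0.00887462 -0.08743351]
```

View pics/wrist1.png

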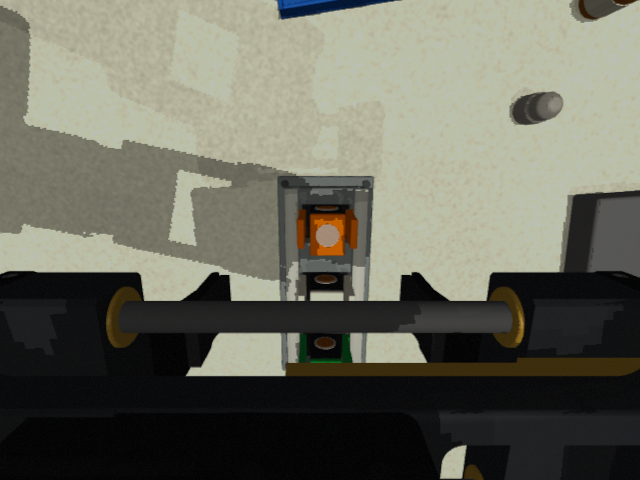

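In the wrist view the orange cassette is at (328,235), with its tabs at u≈302 and 354. The carrier is aligned with the image.

```bash
python3 - <<'E'
from h import *;import pickle
c=pickle.load(open('wrist1.pkl','rb'));W=cloud(c);h=cv2.cvtColor(c['frame'],cv2.COLOR_RGB2HSV)
H,S,V=[h[...,i].astype(int) for i in range(3)]
roi=np.zeros((480,640),bool);roi[170:272,270:390]=1
org=roi&(H<20)&(S>150)
p=W[org];hi=p[p[:,2]>.071];print('z pct',np.nanpercentile(p[:,2],[1,10,50,90,99]).round(4));print(len(hi),hi.mean(0).round(4),rect(hi))
# carrier-aligned coordinates
a=np.deg2rad(84.1);ex=np.array([np.cos(a),np.sin(a)]);ey=np.array([-ex[1],ex[0]])
for nm,m in (('L',slice(0,313)),('R',slice(343,640)),('mid',slice(313,343))):
    mm=np.zeros_like(org);mm[:,m]=org[:,m];q=W[mm];q=q[q[:,2]>.03];X=q[:,:2]@ex;Y=q[:,:2]@ey
    print(nm,len(q),'x',np.percentile(X,[2,50,98]).round(4),'y',np.percentile(Y,[2,50,98]).round(4),'z',np.percentile(q[:,2],[2,50,98]).round(4))
al=np.zeros_like(roi);al[170:272,270:390]=1
g=al&(W[...,2]>.02)&(W[...,2]<.042)&(S<80);print('carrier part',rect(W[g]),W[g].mean(0))
# outer edges of carrier per row -> angle
for v in range(185,265,12):
    r=W[v,270:390];k=r[(r[:,2]>.022)&(r[:,2]<.042)];print(v,k[[0,-1],:].round(4).tolist())
t=np.array([.504,-.06]);print('tcp in frame',np.array([.50385-.0012*.1635*0,-.0605])@ex,np.array([.50385,-.0605])@ey)
# Wrist cam pose vs. bench
b=(S<60)&(V>120)&(np.abs(W[...,2])<.01);print('bench',np.nanmedian(W[b][:,2]))
E
```

```text
z pct [0.0159 0.0433 0.0788 0.0804 0.0813]
1505 [ 0.5143 -0.0578  0.0785] (array([514.4, -59.1]), array([36.4, 51.6]), 84.06)
L 428 x [-0.0209 -0.0028  0.011 ] y [-0.505  -0.4967 -0.492 ] z [0.0385 0.076  0.0807]
R 461 x [-0.0182 -0.0031  0.0089] y [-0.5435 -0.5383 -0.5311] z [0.0315 0.0751 0.0806]
mid 913 x [-0.0235  0.0005  0.0134] y [-0.5306 -0.5185 -0.5059] z [0.0476 0.0798 0.0813]
carrier part (array([513.4, -66.9]), array([85.9, 80.2]), 84.08) [ 0.51280687 -0.06454359  0.03336158]Traceback (most recent call last):
  File "<stdin>", line 16, in <module>
IndexError: index 0 is out of bounds for axis 0 with size 0
```

The wrist view gives a tab span of 51.6 mm (52 expected), centre (0.514,-0.060) and yaw -5.9°. That matches the carrier prediction of (0.5137,-0.061). The earlier top and scene centres missed part of the tabs. Next I shift x by +10 and descend to put the fingertips at z≈44 mm.

step_arm:
  motion:
    - [[0, 0, 0, 5, 0, -10, 87], [0, 0, 0, 10, 0, -30, 87], [0, 0, 0, 10, 0, -55, 87], [0, 0, 0, 10, 0, -80, 87], [0, 0, 0, 10, 0, -105, 87], [0, 0, 0, 10, 0, -125, 87], [0, 0, 0, 10, 0, -140, 87], [0, 0, 0, 10, 0, -149, 87], [0, 0, 0, 10, 0, -154, 87], [0, 0, 0, 10, 0, -154, 87], [0, 0, 0, 10, 0, -154, 87]]

```text
time_s: 2.78
position: [0.5142, -0.0606, 0.2271]
tcp_rot: [[0.001, 0.101, 0.995], [-0.0, 0.995, -0.101], [-1.0, -0.0, 0.001]]
force: [-0.1, -0.6, 0.3]
opening: 0.998
```

```bash
python3 - <<'E'
from rig import bot
import cv2,numpy as np
s=bot.read_state();print(s['time_s'],s['position'],s['force'])
a=bot.capture('wrist')['frame'][200:440];b=bot.capture('scene')['frame'][150:350,100:420]
b=cv2.resize(b,(640,400));a=a[:200]
cv2.imwrite('pics/pre.png',np.vstack([a,b])[:,:,::-1])
E
```

```text
2.7833 [ 0.5142113  -0.06056074  0.22708797] [-0.11836307 -0.56524518  0.29047524]
```

View pics/pre.png

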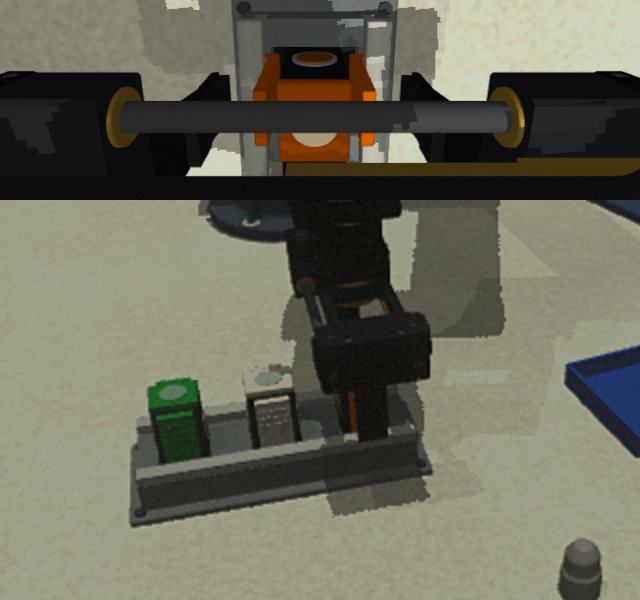

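The tabs sit centred between the fingers, at u≈262 and 370 with the fingers at about 215 and 415. I'll close.

step_arm:
  motion:
    - [[0, 0, 0, 0, 0, 0, 70], [0, 0, 0, 0, 0, 0, 60], [0, 0, 0, 0, 0, 0, 52], [0, 0, 0, 0, 0, 0, 46], [0, 0, 0, 0, 0, 0, 40], [0, 0, 0, 0, 0, 0, 35], [0, 0, 0, 0, 0, 0, 30], [0, 0, 0, 0, 0, 0, 30], [0, 0, 0, 0, 0, 0, 30], [0, 0, 0, 0, 0, 0, 30], [0, 0, 0, 0, 0, 0, 30], [0, 0, 0, 0, 0, 0, 30]]

```text
time_s: 3.88
position: [0.514, -0.06, 0.2274]
tcp_rot: [[0.0, 0.1, 0.995], [-0.0, 0.995, -0.1], [-1.0, -0.0, 0.0]]
force: [-1.0, 1.2, 5.9]
opening: 0.426
```

```bash
python3 - <<'E'
from rig import bot
import cv2,numpy as np
s=bot.read_state();print(s['time_s'],s['position'],s['force'],s['opening']*87)
a=bot.capture('wrist')['frame'][200:440];b=bot.capture('scene')['frame'][150:350,100:420]
b=cv2.resize(b,(640,400));a=a[:200]
cv2.imwrite('pics/grip.png',np.vstack([a,b])[:,:,::-1])
E
```

```text
3.8833 [ 0.5139887  -0.0600299   0.22736323] [-0.98339596  1.1784087   5.90350882] 37.02866383079225
```

View pics/grip.png

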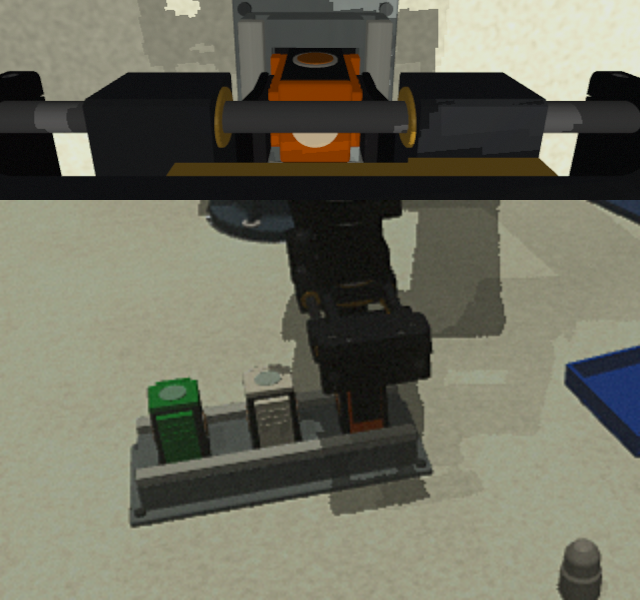

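The pinch worked. The pads sit flush on the tabs and the opening reads about 37 mm (40 nominal with the tabs fully in). I'll lift straight up, slowly at first.

step_arm:
  motion:
    - [[0, 0, 0, 0, 0, 2, 30], [0, 0, 0, 0, 0, 5, 30], [0, 0, 0, 0, 0, 9, 30], [0, 0, 0, 0, 0, 14, 30], [0, 0, 0, 0, 0, 20, 30], [0, 0, 0, 0, 0, 26, 30], [0, 0, 0, 0, 0, 32, 30], [0, 0, 0, 0, 0, 39, 30], [0, 0, 0, 0, 0, 46, 30], [0, 0, 0, 0, 0, 53, 30], [0, 0, 0, 0, 0, 60, 30], [0, 0, 0, 0, 0, 66, 30]]

```text
time_s: 4.98
position: [0.514, -0.0601, 0.2937]
tcp_rot: [[0.001, 0.1, 0.995], [-0.0, 0.995, -0.1], [-1.0, -0.0, 0.001]]
force: [-0.1, -0.0, -1.9]
opening: 0.425
```

```bash
python3 - <<'E'
from rig import bot
import cv2,numpy as np
s=bot.read_state();print(s['time_s'],s['position'],s['force'],s['opening']*87)
b=bot.capture('scene')['frame'][100:350,100:420]
b=cv2.resize(b,(640,500))
cv2.imwrite('pics/lift.png',b[:,:,::-1])
E
```

```text
4.9833 [ 0.51399822 -0.06005311  0.29367175] [-0.06506595 -0.00463716 -1.89331184] 36.95875474714374
```

View pics/lift.png

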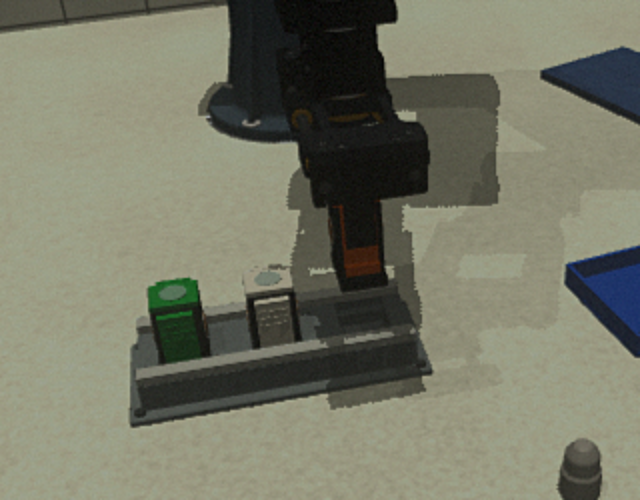

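The cassette is out and held upright, with a force of -1.9 N (weight about 1.3 N plus bias). I'll raise it a bit more and carry it over the tray.

step_arm:
  motion:
    - [[0, 0, 0, 0, 0, 8, 30], [0, 0, 0, 0, 0, 16, 30], [0, 0, 0, 2, 12, 20, 30], [0, 0, 0, 5, 36, 20, 30], [0, 0, 0, 8, 64, 20, 30], [0, 0, 0, 12, 94, 20, 30], [0, 0, 0, 16, 126, 20, 30], [0, 0, 0, 20, 158, 20, 30], [0, 0, 0, 24, 190, 20, 30], [0, 0, 0, 28, 220, 20, 30], [0, 0, 0, 31, 242, 20, 30], [0, 0, 0, 32, 252, 20, 30]]

```text
time_s: 6.03
position: [0.5457, 0.1956, 0.313]
tcp_rot: [[0.001, 0.097, 0.995], [0.001, 0.995, -0.097], [-1.0, 0.001, 0.001]]
force: [-0.9, 0.3, -1.6]
opening: 0.424
```

step_arm:
  motion:
    - [[0, 0, 0, 0, 1, 0, 30], [0, 0, 0, 0, 1, -10, 30], [0, 0, 0, 0, 1, -22, 30], [0, 0, 0, 0, 1, -34, 30], [0, 0, 0, 0, 1, -45, 30], [0, 0, 0, 0, 1, -53, 30], [0, 0, 0, 0, 1, -58, 30], [0, 0, 0, 0, 1, -60, 30], [0, 0, 0, 0, 1, -60, 30], [0, 0, 0, 0, 1, -60, 30]]

```text
time_s: 6.87
position: [0.5462, 0.1928, 0.253]
tcp_rot: [[0.001, 0.101, 0.995], [0.0, 0.995, -0.101], [-1.0, 0.0, 0.001]]
force: [0.5, -0.0, -1.7]
opening: 0.423
```

```bash
python3 - <<'E'
from rig import bot
import cv2,numpy as np
s=bot.read_state();print(s['time_s'],s['position'],s['force'],s['opening']*87)
b=bot.capture('scene')['frame'][100:350,280:600]
b=cv2.resize(b,(640,500))
cv2.imwrite('pics/over.png',b[:,:,::-1])
E
```

```text
6.8667 [0.54619437 0.19276979 0.25295044] [ 0.47252007 -0.01097095 -1.74447847] 36.80817255587001
```

View pics/over.png

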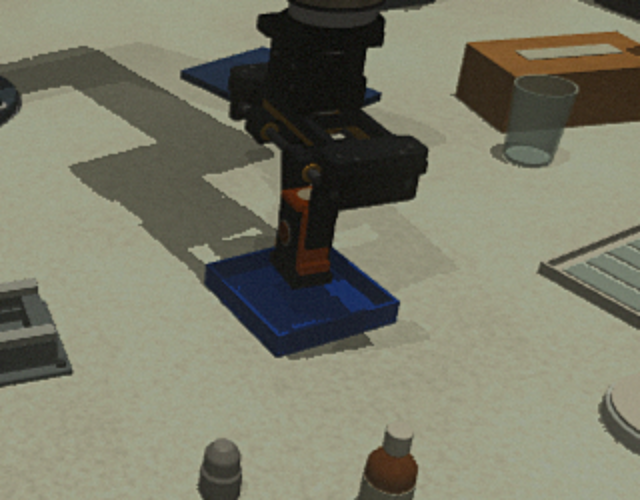

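The cassette is upright above the tray and about centred. The expected contact is at TCP z≈0.225, so there are about 27 mm left to go. I'll lower gently.

step_arm:
  motion:
    - [[0, 0, 0, 0, 0, -4, 30], [0, 0, 0, 0, 0, -8, 30], [0, 0, 0, 0, 0, -12, 30], [0, 0, 0, 0, 0, -16, 30], [0, 0, 0, 0, 0, -19, 30], [0, 0, 0, 0, 0, -21, 30], [0, 0, 0, 0, 0, -23, 30], [0, 0, 0, 0, 0, -24, 30], [0, 0, 0, 0, 0, -25, 30], [0, 0, 0, 0, 0, -26, 30], [0, 0, 0, 0, 0, -26, 30]]

```text
time_s: 7.83
position: [0.546, 0.1929, 0.2266]
tcp_rot: [[-0.0, 0.1, 0.995], [-0.0, 0.995, -0.1], [-1.0, -0.0, -0.0]]
force: [-1.1, 0.4, -1.2]
opening: 0.421
```

step_arm:
  motion:
    - [[0, 0, 0, 0, 0, -0.5, 30], [0, 0, 0, 0, 0, -1, 30], [0, 0, 0, 0, 0, -1, 30], [0, 0, 0, 0, 0, -1, 30]]

```text
time_s: 8.17
position: [0.546, 0.1929, 0.2258]
tcp_rot: [[0.0, 0.1, 0.995], [0.0, 0.995, -0.1], [-1.0, 0.0, 0.0]]
force: [-0.5, 1.4, -1.7]
opening: 0.426
```

step_arm:
  motion:
    - [[0, 0, 0, 0, 0, -0.5, 30], [0, 0, 0, 0, 0, -1, 30], [0, 0, 0, 0, 0, -1, 30], [0, 0, 0, 0, 0, -1, 30]]

```text
time_s: 8.5
position: [0.546, 0.193, 0.2254]
tcp_rot: [[0.0, 0.1, 0.995], [0.0, 0.995, -0.1], [-1.0, 0.0, 0.0]]
force: [-1.6, 0.1, 4.7]
opening: 0.425
```

The cassette has touched down: force went from -1.7 to +4.7 N at TCP z 0.2254, as predicted. I'll release gradually.

step_arm:
  motion:
    - [[0, 0, 0, 0, 0, 0, 40], [0, 0, 0, 0, 0, 0, 43], [0, 0, 0, 0, 0, 0, 46], [0, 0, 0, 0, 0, 0, 49], [0, 0, 0, 0, 0, 0, 52], [0, 0, 0, 0, 0, 0, 56], [0, 0, 0, 0, 0, 0, 62], [0, 0, 0, 0, 0, 0, 70], [0, 0, 0, 0, 0, 0, 80], [0, 0, 0, 0, 0, 0, 87], [0, 0, 0, 0, 0, 0, 87], [0, 0, 0, 0, 0, 0, 87]]

```text
time_s: 9.5
position: [0.5459, 0.1929, 0.2246]
tcp_rot: [[-0.0, 0.1, 0.995], [-0.0, 0.995, -0.1], [-1.0, -0.0, -0.0]]
force: [-0.0, 0.0, 0.7]
opening: 0.972
```

```bash
python3 - <<'E'
from rig import bot
import cv2,numpy as np
s=bot.read_state();print(s['time_s'],s['position'],s['force'],s['opening']*87)
b=bot.capture('scene')['frame'][100:350,280:600];a=bot.capture('wrist')['frame'][200:400]
b=cv2.resize(b,(512,400));b=np.pad(b,((0,0),(0,128),(0,0)))
cv2.imwrite('pics/rel.png',np.vstack([a,b])[:,:,::-1])
E
```

```text
9.5 [0.54594584 0.19294031 0.22464153] [-0.0096876   0.01067589  0.68378741] 84.53578268662588
```

View pics/rel.png

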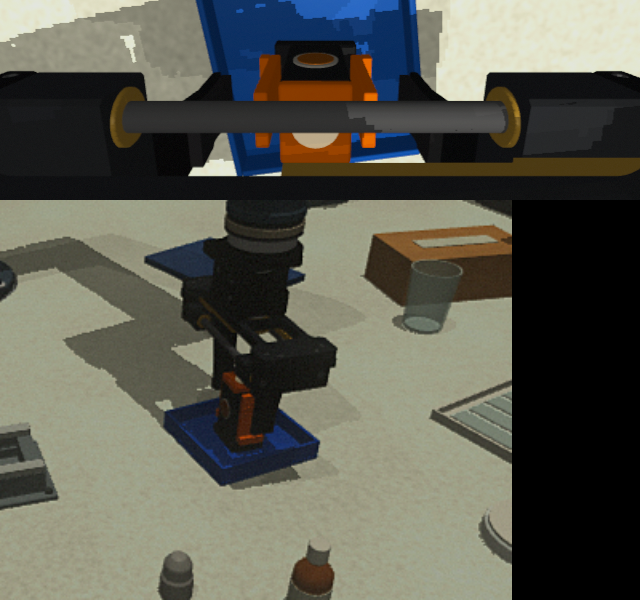

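The tabs have sprung out, the fingers are clear and the cassette stands in the tray. I'll retract upward.

step_arm:
  motion:
    - [[0, 0, 0, 0, 0, 5, 87], [0, 0, 0, 0, 0, 15, 87], [0, 0, 0, 0, 0, 28, 87], [0, 0, 0, 0, 0, 44, 87], [0, 0, 0, 0, 0, 62, 87], [0, 0, 0, 0, 0, 82, 87], [0, 0, 0, 0, 0, 100, 87], [0, 0, 0, 0, 0, 115, 87], [0, 0, 0, 0, 0, 125, 87], [0, 0, 0, 0, 0, 130, 87], [0, 0, 0, 0, 0, 130, 87], [0, 0, 0, 0, 0, 130, 87]]

```text
time_s: 10.6
position: [0.5457, 0.1929, 0.3547]
tcp_rot: [[-0.0, 0.1, 0.995], [-0.0, 0.995, -0.1], [-1.0, -0.0, -0.0]]
force: [-0.4, 0.2, 0.8]
opening: 1.003
```

```bash
python3 - <<'E'
from rig import bot
from h import *
s=bot.read_state();print(s['time_s'],s['position'],s['force'])
c=bot.capture('scene');w=bot.capture('wrist')
W=cloud(w);h=cv2.cvtColor(w['frame'],cv2.COLOR_RGB2HSV).astype(int)
o=(h[...,0]<20)&(h[...,1]>150)&(W[...,2]>.06)&(W[...,2]<.1)&(abs(W[...,0]-.546)<.06)&(abs(W[...,1]-.193)<.06)
p=W[o];print(len(p),rect(p),np.percentile(p[:,2],[5,50,95]))
b=cv2.resize(c['frame'][100:350,280:600],(512,400))
cv2.imwrite('pics/fin.png',b[:,:,::-1])
E
```

```text
10.6 [0.54572864 0.19290454 0.35466056] [-0.41616816  0.22856082  0.77611489]
1776 (array([546.9, 194.2]), array([35.8, 52.3]), 84.63) [0.0692259  0.07731675 0.07883619]
```

View pics/fin.png

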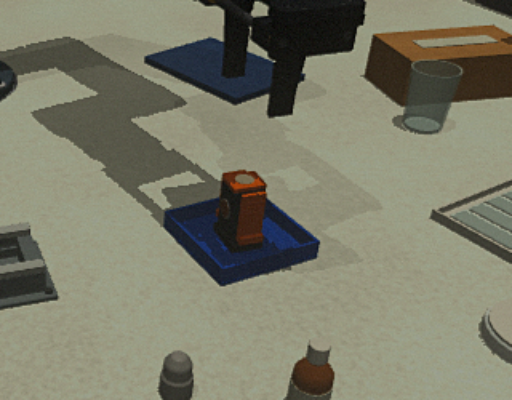

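The cassette stands upright at (0.547,0.194), about 2 mm from the tray centre. Its top is at about 0.078 m (4 + 74 mm), and the gripper is clear. I'm handing in.

```bash
python3 -c "
from rig import bot
print(bot.hand_in())"
```

```text
the job is handed in; nothing more can be done
None
```

The orange cassette is standing upright and released in the blue tray. I handed the job in at about 10.6 s; no verdict is reported.

I pinched both tabs while the cassette was still seated, lifted it straight out and carried it over the tray. I lowered it until the force showed contact (about 5 N), then opened the gripper gradually and retracted.

**Last checks:**
- **Position:** the cassette is at about (0.547, 0.194), roughly 2 mm from the tray centre.
- **Height:** its top is at 0.078 m, as expected for 74 mm standing on a 4 mm floor.
- **Clearance:** the picture shows it upright, with the tabs sprung out. The fingertips are well above it.

**Disagreements:**
- **Cassette centre:** the first top and scene estimates put it about 10 mm short in x. The wrist view corrected this and matched the carrier geometry, so I used that.
- **Pinched opening:** it read about 37 mm against 40 mm nominal. I did not read the tab joints directly, so I judged the pinch by that opening, the picture and the clean lift-out.

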